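# Pack a bottle and stack the second sample tote on top

### The job

Stand the small white bottle upright inside the blue tote that is on the bench, keeping it upright on the way. Then take the empty tote off the sloping stand and stack it on the first one: turn it so that the two yellow ends are at opposite ends, so that it sits level on the lower tote's support brackets, inside its rim, instead of nesting down onto the bottle. Leave the beaker, the amber bottle and the blue marker where they are.

Things in the scene. Friction and masses are not known exactly. Their poses are not given: they have to be found in the camera images.
- tote_low: blue stack-nest tote standing loose on the bench, 0.12 kg: open box, 151 mm long (x) by 68 mm wide (y) over the rim band, 80 mm high, walls 2.5 mm, tapering to 137 x 54 mm outside at the bottom. Vertical rim band 68 to 80 mm up. Floor 3 mm thick. Origin: centre of its underside; z up out of the mouth, +x towards the yellow end (any yaw)
- tote_low_bay (a point): on the lower tote's inner floor, at x = +13, y = 0, z = 3 mm in its frame: middle of the widest free floor, between two pairs of support brackets that stick inwards from the long walls, centred at x = +46 and -20 mm; each is 18 mm long, 44 to 74 mm above the underside, and reaches in to y = +-20 mm. Below each, the wall and the floor edge beyond y = +-17 mm are cut out (28 mm long, 40 mm high)
- tote_low_seat (a point): 74 mm above the lower tote's origin, on its axis, level with the bracket tops: the place of the second tote's underside centre when it is stacked, yellow end over plain end, with about 3 mm of play each way inside the rim. With the yellow ends together its cut-outs pass the brackets and it nests deeper
- tote_up: second tote, identical to tote_low (same sizes and frame, 0.10 to 0.16 kg), empty, lying loose on the sloping stand, tilted 32 degrees sideways, its mouth facing up and to the robot's right, its yellow end (+x) up the slope, at the left. It can be gripped across its 68 mm width by the rim band at mid length, with the tool square to the tote (along its own z)
- tote_low_tab (a point): middle of the yellow lip on the lower tote's yellow end, 81 mm along +x from the tote's origin, 79 mm up
- tote_up_tab (a point): middle of the yellow lip on the second tote's yellow end, 81 mm along +x from that tote's origin, 79 mm up
- stand: fixed aluminium stand, 60 mm wide, 150 mm long, whose deck slopes at 32 degrees down towards its own -x (to the robot's right and a little towards it), with a stop lip at the low end that holds the tote. Origin on the bench under the deck's centre; the deck's centre is 66 mm above it; the tote's origin lies there.
- bottle: small white bottle with a white cap, 61 mm high, 0.04 to 0.085 kg, standing on the bench; body round, 29 mm in diameter up to 43 mm, cap 18 mm in diameter above that; origin at the centre of its underside, z up
- beaker: bystander: empty small clear beaker, 62 x 58 x 63 mm, origin at the centre of its underside
- amber_bottle: bystander: small brown bottle with a white cap, 42 x 44 x 76 mm, origin at the centre of its underside
- blue_marker: bystander: white marker with a blue cap, 13 x 140 x 12 mm, lying on the bench near the edge, its length along its y; origin under its middle

How it is judged:
On the way, in this order (a step that is already met when the one before it is completed fails the run):
1. the white bottle stands upright on the floor of the lower tote, released (z of bottle in the frame of tote_low between -0.003 and 0.01 m and horizontal distance between bottle and tote_low below 0.062 m and angle between bottle's own z axis and vertical below 0.2 rad and contact force between the fingers and bottle below 0.1 N), for 0.2 s.
2. the second tote is lifted off the stand (contact force between tote_up and stand below 0.05 N and distance between tote_up and stand above 0.1 m), for 0.2 s.
At the end, for the whole second after the job is handed in: The bottle stands upright (within 0.2 rad) on the floor of the lower tote; the lower tote stands level on the bench; the second tote sits level (within 0.04 rad) on its brackets, underside 71 to 77 mm above the lower one's underside, centred within 8 mm, yellow ends at opposite ends; all at rest (z of bottle in the frame of tote_low between -0.003 and 0.01 m and horizontal distance between bottle and tote_low below 0.062 m and angle between bottle's own z axis and vertical below 0.2 rad and height (world z) of tote_low below 0.006 m and angle between each of tote_low, tote_up's own z axis and vertical below 0.04 rad and z of tote_up in the frame of tote_low between 0.071 and 0.077 m and horizontal distance between tote_up and tote_low below 0.008 m and x of tote_up_tab in the frame of tote_low below -0.06 m and linear speed of each of tote_up, bottle, tote_low below 0.02 m/s); the robot touches nothing.
It fails at once if the white bottle is tipped over (more than 0.6 rad) (angle between bottle's own z axis and vertical above 0.6 rad).
It fails at once if the beaker is moved more than 30 mm (distance of beaker from where it was at the start of the episode above 0.03 m).
It fails at once if the amber bottle is moved more than 30 mm (distance of amber_bottle from where it was at the start of the episode above 0.03 m).
It fails at once if the blue marker is moved more than 30 mm (distance of blue_marker from where it was at the start of the episode above 0.03 m).
It also fails if it takes over 61 s, if anything falls off the work surface, if the arm or the gripper's body presses on something with over 40 N, if the wrist force passes 120 N, or if a joint passes its speed limit or range.

### The arm

A 6-joint arm with a two-finger parallel gripper is mounted at the origin on a cart in front of the work surface, level with it; the furniture and walls round the work are solid. World frame = base frame: x ahead of the robot, y to its left, z up, the work surface at z = 0. Lengths are in m, angles in rad, forces in N, time in s.
With the tool pointing down it reaches from about 0.425 to 0.95 m from the base axis. Payload 3.5 kg.
Tool frame: the origin (TCP) lies at the very end of the fingers, on their centre line; the grasp point (between the pads) lies 19 mm behind it; z points along the fingers, y is the line along which they close (so a half turn about z gives the same grasp; the last joint's range is limited). The gripper opens to 85 mm and grips with 20 to 120 N. Pads are 22 mm wide; open, the fingers measure 114 mm over their backs; the gripper's body (76 mm by 85 mm) begins 54 mm behind the grasp point. The pads swing forward as they close: fully open they stand 13 mm farther back than shut.
Start: joints at [-1.394, 0.286, 1.577, -0, 1.279, -0.15], TCP at [0.217, -0.639, 0.231] pointing down, gripper open.
Joint ranges: [-2.77, 2.77], [-0.9, 2.22], [0.21, 2.48], [-1.53, 4.67], [0.24, 2.81], [-2.84, 2.84]. Speed limits (rad/s): [2.79, 2.79, 3.14, 3.14, 3.14, 3.14].

### API

Orientations are given as a unit quaternion [x, y, z, w].
In Python, from plant import ctrl gives the robot as it stands.
- The arm moves only by the tool run_rows, called after ">>>" in YAML: its name, and indented under it one key for each argument. Schema: {"type":"object","properties":{"offsets":{"type":"array","items":{"type":"number"},"minItems":7,"maxItems":70},"grip_n":{"type":"number"},"only":{"type":"string"},"quiet":{"type":"boolean"},"lines":{"type":"string"}},"required":["offsets"],"additionalProperties":false}. offsets is one flat list of numbers that holds 1 to 10 rows one after another, with no inner brackets; each row has 7 numbers: dx, dy, dz in m, then a rotation vector rx, ry, rz in rad, then the opening from 0.0 (shut) to 1.0 (fully open); each row is the pose to reach, as a shift and turn from the pose commanded when the call began, along the tool's axes at that moment; what a row does not reach only later rows make up. A row lasts 1/8 s, in which the tool goes at most 0.0625 m and 0.188 rad, less where a joint would pass 70% of its speed; a pose out of reach is approached as far as the arm can. The fingers move at their own pace and stop on an object; grip_n is the grip in N (left out, the last holds). Time passes only in rows, so rows that do not move let the fingers close. The tool returns the time, the measured TCP pose, the force, the opening and the grip force at its end. only (a regular expression) keeps the lines of the reply that match it, lines (a string "A,B") keeps lines A to B, and quiet returns only ok. Input that does not fit is refused with a message, and nothing moves.
- ctrl.get_state(): the state, without advancing time (a new reading comes with each control period).
- ctrl.read_camera(name): name is "scene" or "top" or "wrist"; returns a dict with "pixels" (384x512x3 uint8, red, green, blue), "camera_matrix" (3x3 intrinsics, pixels), "xyz" and "orientation" of the camera in the world. Camera axes: x right, y down, z forward; pixel columns grow to the right and rows downward; lengths in m; the calibration is good to about 2 mm. A picture is of the moment at which its call begins. There is no depth.
- ctrl.sign_off(): hands the job in; it is judged then, once.
The state is a dict: "time": time; "qpos": joint angles; "dq": joint speeds; "joint_efforts": joint torques, N m; "eef_pos": TCP position; "tcp_rot": TCP orientation; "contact_force": force on the tool from outside, world axes, zero at the start; "wrist_torque": the same for the moment, N m; "opening": opening from 0.0 (shut) to 1.0 (fully open); "finger_force": force on a finger pad.
Only numpy, scipy, OpenCV 4.12 (cv2) and the standard library are available. Lean on these libraries where they do the work, as an engineer would, in place of code of your own. Each camera call takes 0.05 s, during which the arm holds its last target. There are 200 camera calls.

## Working session

There is one attempt and no reset: what is moved stays moved. The work goes in short steps, Python scripts to look and compute and a tool call to move; the robot and the scene stay as the last step left them, time stands still between calls to the robot, and variables do not carry over. Pictures are saved under pics/ and viewed, at most 13 in all, crops included, and the job is handed in when it is done.

```bash
ls; mkdir -p pics; cat > h.py <<'E'
import numpy as np, cv2, sys, pickle
from scipy.spatial.transform import Rotation as R
from plant import ctrl
def grab(name, fn):
    d=ctrl.read_camera(name); pickle.dump(d,open(f'pics/{fn}.pkl','wb'))
    cv2.imwrite(f'pics/{fn}.png',np.asarray(d['pixels'])[:,:,::-1]); return d
def load(fn): return pickle.load(open(f'pics/{fn}.pkl','rb'))
def ray(d,u,v):
    w=R.from_quat(d['orientation']).apply(np.linalg.inv(d['camera_matrix'])@[u,v,1.]); return np.array(d['xyz']),w/np.linalg.norm(w)
def plane(d,u,v,z):
    o,w=ray(d,u,v); return o+w*(z-o[2])/w[2]
def proj(d,p):
    c=R.from_quat(d['orientation']).inv().apply(np.array(p)-d['xyz']); q=np.array(d['camera_matrix'])@np.atleast_2d(c).T; return (q[:2]/q[2]).T
def tri(*obs):
    A=np.zeros((3,3));b=np.zeros(3);L=[]
    for d,u,v in obs:
        o,w=ray(d,u,v);P=np.eye(3)-np.outer(w,w);A+=P;b+=P@o;L.append((o,P))
    x=np.linalg.solve(A,b); return x,[round(float(np.linalg.norm(P@(x-o)))*1000,1) for o,P in L]
def totool(pt):  # shift in tool axes from present measured pose to world point
    s=ctrl.get_state(); return R.from_quat(s['tcp_rot']).inv().apply(np.array(pt)-s['eef_pos'])
E
python3 - <<'E'
from h import *
a=grab('scene','s0');b=grab('top','t0')
cv2.imwrite('pics/both.png',cv2.resize(np.hstack([a['pixels'],b['pixels']])[:,:,::-1],(800,300)))
for d in(a,b):print(d['xyz'],d['orientation'],np.array(d['camera_matrix']).tolist())
print(ctrl.get_state())
E
```

```text
pics
plant.py
[-0.09646278  0.64928054  1.05115417] [-0.32034353  0.85931217 -0.37552827  0.1339445 ] [[461.65979833721394, 0.0, 251.31965404163205], [0.0, 461.65979833721394, 194.7805033662883], [0.0, 0.0, 1.0]]
[ 0.33522112 -0.08104825  1.37583031] [-0.69937742  0.71016324 -0.06121256  0.05284335] [[378.82934313292037, 0.0, 249.98484264052144], [0.0, 378.82934313292037, 195.3435328047049], [0.0, 0.0, 1.0]]
{'time': 0.1, 'qpos': array([-1.39400095e+00,  2.87130303e-01,  1.57802663e+00, -3.70107454e-05,
        1.27859846e+00, -1.49993932e-01]), 'dq': array([ 0.00016614, -0.00246427, -0.00305547, -0.00101381,  0.00032762,
       -0.00017907]), 'joint_efforts': array([ 1.21119014e-03, -4.07291865e+01, -2.93697596e+01, -1.19736633e-04,
        3.41258099e-03, -1.18185994e-05]), 'eef_pos': array([ 0.21659564, -0.63867943,  0.23005216]), 'tcp_rot': array([ 9.86679319e-01,  1.62673761e-01, -3.22043428e-05, -1.08103671e-03]), 'contact_force': array([ 1.01583049, -0.17536995, -0.64564706]), 'wrist_torque': array([-0.01878697,  0.07130367, -0.04456024]), 'finger_force': 0.0, 'opening': 1.0007101872009574}
```

View pics/s0.png

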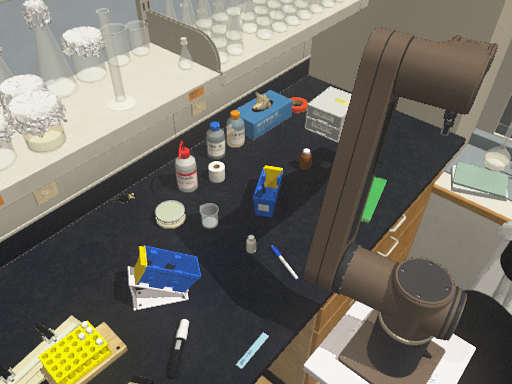

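View pics/t0.png

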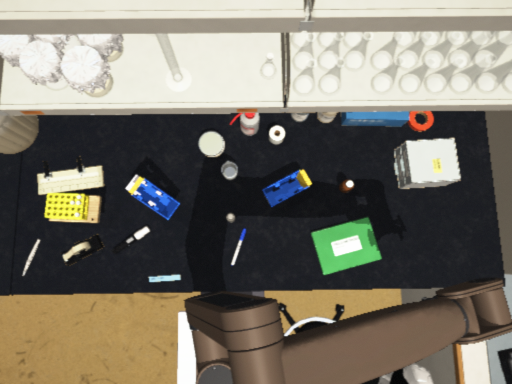

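The scene view shows the low tote at about (268,190), the white bottle at (251,243), and the tilted tote at (167,270). In the top view they are at (287,188), (231,217) and (152,197).

```bash
cat > m.py <<'E'
from h import *
def masks(d,box):
    im=np.asarray(d['pixels']);h=cv2.cvtColor(im,cv2.COLOR_RGB2HSV);x0,y0,x1,y1=box
    r=np.zeros(h.shape[:2],np.uint8);r[y0:y1,x0:x1]=1
    return (cv2.inRange(h,(108,120,25),(128,255,255))*r, cv2.inRange(h,(20,120,60),(34,255,255))*r, cv2.inRange(h,(0,0,85),(180,70,255))*r)
def cen(m):
    M=cv2.moments(m,True);return M['m10']/M['m00'],M['m01']/M['m00'],M['m00']
E
python3 - <<'E'
from m import *
a=load('s0');b=load('t0')
for n,d,box in(('low t',b,(255,160,325,220)),('low s',a,(245,155,295,225)),('up t',b,(115,165,190,230)),('up s',a,(120,235,210,310)),('bot t',b,(222,208,240,226)),('bot s',a,(240,230,262,256))):
    B,Y,W=masks(d,box)
    if 'bot' in n: print(n,cen(W),cv2.boundingRect(W)); continue
    print(n,'Y',np.round(cen(Y),1),cv2.boundingRect(Y),'all',cv2.minAreaRect(cv2.findNonZero(B|Y)),'B',cv2.minAreaRect(cv2.findNonZero(B)), cen(B))
c=lambda d,x,y,w,h:cv2.resize(np.asarray(d['pixels'])[y:y+h,x:x+w,::-1],(400,300),interpolation=cv2.INTER_CUBIC)
cv2.imwrite('pics/c0.png',np.vstack([np.hstack([c(b,244,158,80,60),c(a,222,160,120,90)]),np.hstack([c(b,112,168,80,60),c(a,110,230,112,84)])]))
for u,v,z in((287,188,.08),(231,217,.06),(152,197,.1),(230,170,.06),(347,186,.07),(239,246,.01)):print(plane(b,u,v,z))
E
```

```text
low t Y [303.9 178.1 172. ] (297, 169, 16, 18) all ((286.7007141113281, 186.8746337890625), (22.099958419799805, 48.512874603271484), 61.821407318115234) B ((284.2586975097656, 188.182861328125), (22.099958419799805, 42.97214126586914), 61.821407318115234) (282.5428226779252, 189.18094089264173, 829.0)
low s Y [271.6 175.2 291. ] (264, 165, 19, 23) all ((266.5096740722656, 190.46414184570312), (23.880420684814453, 52.328948974609375), 15.068489074707031) B ((266.2344665527344, 191.48622131347656), (23.880420684814453, 50.2120246887207), 15.068489074707031) (265.5442857142857, 195.35142857142858, 700.0)
up t Y [135.7 184.9  86. ] (128, 176, 16, 19) all ((153.986572265625, 197.5906219482422), (50.136993408203125, 23.430034637451172), 34.99202346801758) B ((156.26846313476562, 199.18792724609375), (44.566219329833984, 23.430034637451172), 34.99201965332031) (157.19715224534502, 199.74041621029573, 913.0)
up s Y [140.3 263.6 296. ] (134, 246, 14, 38) all ((167.42227172851562, 270.015380859375), (66.63607025146484, 40.01909637451172), 12.011479377746582) B ((170.55929565429688, 270.46087646484375), (60.3083610534668, 40.013004302978516), 11.592175483703613) (170.49922239502334, 269.3094867807154, 1929.0)
bot t (230.20338983050848, 217.05084745762713, 59.0) (226, 213, 9, 9)
bot s (250.72049689440993, 243.93788819875778, 161.0) (246, 235, 11, 18)
[ 0.57022306 -0.22739949  0.08      ]
[ 0.47393984 -0.03102001  0.06      ]
[0.54203733 0.23539652 0.1       ]
[ 0.64177583 -0.0288252   0.06      ]
[ 0.57617763 -0.4399577   0.07      ]
[ 0.37473264 -0.05685257  0.01      ]
```

View pics/c0.png

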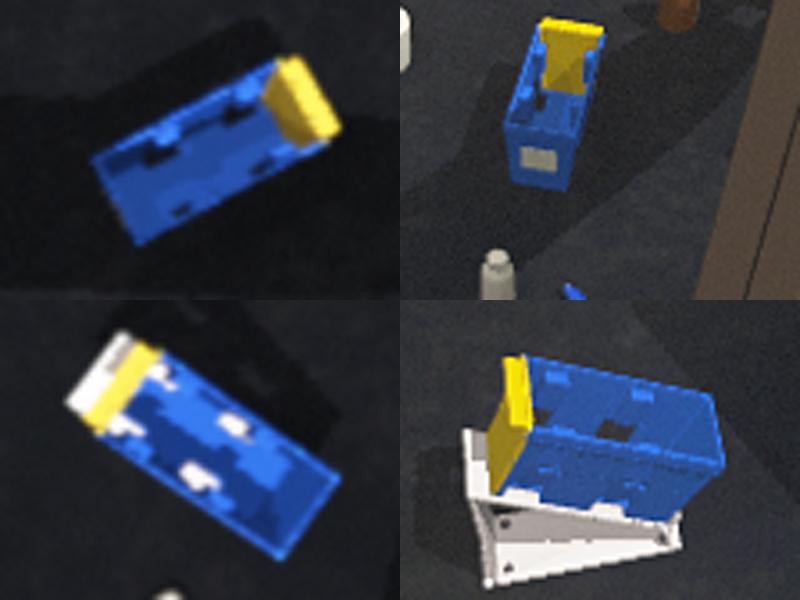

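The crop shows the rim corners of both totes clearly in both views. The low tote's yellow end points right in the top view and the second tote's points left. I'll triangulate the corners next.

```bash
python3 - <<'E'
from h import *
a=load('s0');b=load('t0')
T=lambda x,y:(244+x/5,158+y/5); S=lambda x,y:(222+(x-400)/3.3333,160+y/3.3333)
T2=lambda x,y:(112+x/5,168+(y-300)/5); S2=lambda x,y:(110+(x-400)/3.571,230+(y-300)/3.571)
for n,t,s in(('pl +x',T(93,158),S(503,124)),('pl -x',T(138,243),S(575,130)),('ye +x',T(294,55),S(542,18)),('ye -x',T(342,132),S(605,25)),
 ('up pl far',T2(340,478),S2(712,393)),('up pl near',T2(280,560),S2(722,465)),('up ye far',T2(162,350),S2(527,357)),('up ye near',T2(103,433),S2(530,432))):
    print(n,tri((b,*t),(a,*s)))
print('bottle cap',tri((b,230.5,217.0),(a,251,238)), plane(a,251,252,0),plane(b,230.2,217,.055))
w=grab('wrist','w0');print(w['xyz'],R.from_quat(w['orientation']).as_matrix(),w['camera_matrix'])
s=ctrl.get_state();r=R.from_quat(s['tcp_rot']);print(r.inv().apply(w['xyz']-s['eef_pos']),(r.inv()*R.from_quat(w['orientation'])).as_matrix())
E
```

```text
pl +x (array([ 0.56506443, -0.14298755,  0.0786683 ]), [1.1, 1.1])
pl -x (array([ 0.50378544, -0.17201868,  0.0886355 ]), [1.0, 1.0])
ye +x (array([ 0.63651996, -0.28613469,  0.0779102 ]), [1.4, 1.4])
ye -x (array([ 0.58085939, -0.31701686,  0.08001409]), [1.0, 1.0])
up pl far (array([0.51774327, 0.14031108, 0.09406243]), [1.3, 1.3])
up pl near (array([0.46369706, 0.18114941, 0.09380092]), [0.4, 0.4])
up ye far (array([0.59159582, 0.24282454, 0.16877459]), [2.5, 2.5])
up ye near (array([0.53988553, 0.28168734, 0.16464991]), [0.5, 0.5])
bottle cap (array([ 0.4741041 , -0.02935308,  0.05427236]), [0.6, 0.6]) [ 0.46883452 -0.02487627  0.        ] [ 0.47450906 -0.02803294  0.055     ]
[ 0.28148976 -0.61714399  0.37215259] [[ 0.32110517 -0.91148953 -0.257057  ]
 [-0.94704222 -0.30950302 -0.08555066]
 [-0.00158139  0.27091459 -0.96260209]] [[303.11593863   0.         251.93581341]
 [  0.         303.11593863 191.95949599]
 [  0.           0.           1.        ]]
[ 6.84262554e-02  9.32125118e-05 -1.41899926e-01] [[ 1.35359086e-04 -9.62523736e-01 -2.71197418e-01]
 [ 9.99999951e-01  5.37619451e-05  3.08306516e-04]
 [-2.82172239e-04 -2.71197446e-01  9.62523696e-01]]
```

```bash
python3 - <<'E'
from h import *
print(totool([.46,-.3,.23]),totool([.473,-.028,.17]))
b=load('t0');print('marker tips',plane(b,245,230,.01),plane(b,233,264,.01))
E
```

```text
[ 0.33924519 -0.24270659  0.00078482] [ 0.43884545 -0.49602924  0.06128623]
marker tips [ 0.43148659 -0.07909494  0.01      ] [ 0.31177007 -0.03485256  0.01      ]
```

>>> run_rows:
  offsets: [0.05,-0.035,0,0,0,-0.05,0.6,0.10,-0.07,0,0,0,-0.1,0.6,0.15,-0.105,0,0,0,-0.15,0.6,0.2,-0.14,0,0,0,-0.15,0.6,0.25,-0.18,0,0,0,-0.15,0.6,0.3,-0.22,0,0,0,-0.15,0.6,0.34,-0.26,0,0,0,-0.15,0.6,0.37,-0.31,0.01,0,0,-0.15,0.6,0.39,-0.36,0.03,0,0,-0.15,0.6,0.41,-0.41,0.05,0,0,-0.15,0.6]

```text
time: 1.4
eef_pos: [0.4733, -0.1175, 0.1808]
tcp_rot: [0.972, 0.236, 0.0, 0.0]
contact_force: [0.3, -0.2, 0.2]
opening: 0.6
finger_force: 0.0
```

```bash
python3 - <<'E'
from h import *
grab('wrist','w1')
print(totool([.473,-.028,.17]))
E
```

```text
[ 0.04033419 -0.07287583  0.00763352]
```

View pics/w1.png

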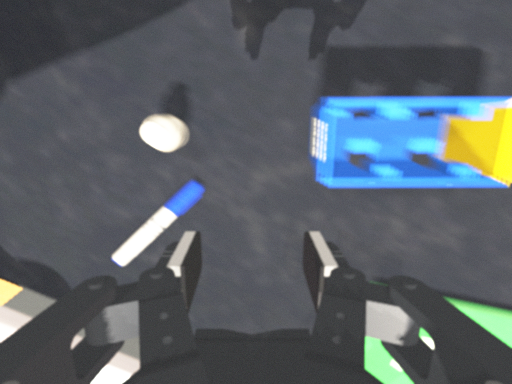

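The wrist view shows the bottle at (163,133). The low tote is square to the image, with its plain rim edge at u≈318 and v from 97 to 187.

>>> run_rows:
  offsets: [0.02,-0.035,0.005,0,0,0,0.6,0.04,-0.073,0.008,0,0,0,0.6,0.04,-0.073,0.008,0,0,0,0.6]

```text
time: 1.82
eef_pos: [0.4747, -0.0341, 0.1726]
tcp_rot: [0.971, 0.238, -0.001, -0.0]
contact_force: [0.2, -0.5, 0.3]
opening: 0.604
finger_force: 0.0
```

```bash
python3 - <<'E'
from m import *
w2=grab('wrist','w2');w1=load('w1')
B,Y,W=masks(w1,(130,100,205,165));print(cen(W),cv2.boundingRect(W)); c1=cen(W)
im=np.asarray(w2['pixels']);
p=proj(w2,[.473,-.028,.05])[0];print(p);x,y=map(int,p)
B,Y,W=masks(w2,(max(x-45,0),max(0,y-45),x+45,y+45));print(cen(W),cv2.boundingRect(W))
B,Y,W=masks(w1,(280,80,512,200)); r=cv2.minAreaRect(cv2.findNonZero(B|Y));print(r,cv2.boundingRect(B))
for q in((318,97),(317,188),(450,97),(450,188)):print(q,plane(w1,*q,.08))
cv2.imwrite('pics/w2c.png',im[:,:,::-1])
E
```

```text
(165.78242964996568, 134.71036376115305, 4371.0) (130, 100, 75, 65)
[244.98521626 183.81314067]
(242.35650527454692, 184.40329997295103, 7394.0) (199, 138, 90, 90)
((411.0, 141.5), (93.0, 200.0), 90.0) (311, 95, 200, 94)
(318, 97) [ 0.56363943 -0.12796429  0.08      ]
(317, 188) [ 0.50119063 -0.16409097  0.08      ]
(450, 97) [ 0.61002646 -0.21772731  0.08      ]
(450, 188) [ 0.55184416 -0.26216442  0.08      ]
```

View pics/w2.png

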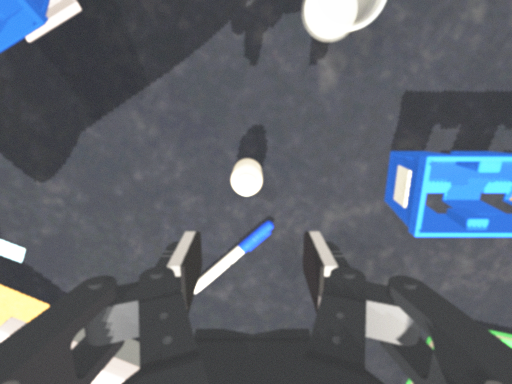

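The bottle is at about (247,178) in the wrist view. The low tote's plain rim edge runs from (424,153) to (412,237), and the marker lies clear below.

```bash
python3 - <<'E'
from m import *
w1=load('w1');w2=load('w2')
C=[]
for d,b in((w1,(130,100,205,165)),(w2,(215,145,280,210))):
    h=cv2.cvtColor(np.asarray(d['pixels']),cv2.COLOR_RGB2HSV)
    m=np.zeros(h.shape[:2],np.uint8);m[b[1]:b[3],b[0]:b[2]]=1
    W=cv2.inRange(h,(0,0,140),(180,70,255))*m;n,l,s,c=cv2.connectedComponentsWithStats(W);k=1+np.argmax(s[1:,4]);print(s[k],c[k]);C.append((d,*c[k]))
print('bottle',tri(*C),plane(w2,*C[1][1:],.05))
for d,L in((w1,((318,97),(317,188))),(w2,((424,153),(412,237)))):print([plane(d,*q,.08) for q in L])
print('pl far',tri((w1,318,97),(w2,424,153)),'near',tri((w1,317,188),(w2,412,237)))
E
```

```text
[ 139  114   50   39 1462] [163.62038304 132.33105335]
[ 230  158   34   39 1042] [246.48176583 177.27159309]
bottle (array([ 0.47855566, -0.02656229,  0.04847709]), [0.1, 0.1]) [ 0.47899234 -0.02642718  0.05      ]
[array([ 0.56363943, -0.12796429,  0.08      ]), array([ 0.50119063, -0.16409097,  0.08      ])]
[array([ 0.56632203, -0.13700757,  0.08      ]), array([ 0.5040183 , -0.17047739,  0.08      ])]
pl far (array([ 0.5621441 , -0.12409839,  0.10244524]), [1.2, 1.2]) near (array([ 0.5048575 , -0.15867177,  0.09669512]), [1.4, 1.4])
```

>>> run_rows:
  offsets: [0,0,0.03,0,0,0,0.6,0,0,0.03,0,0,0,0.6]

```text
time: 2.12
eef_pos: [0.4738, -0.0367, 0.1413]
tcp_rot: [0.972, 0.236, -0.002, -0.001]
contact_force: [-0.5, -0.6, 0.3]
opening: 0.6
finger_force: 0.0
```

```bash
python3 - <<'E'
from m import *
w3=grab('wrist','w3');w2=load('w2');b=load('t0');a=load('s0')
h=cv2.cvtColor(np.asarray(w3['pixels']),cv2.COLOR_RGB2HSV)
W=cv2.inRange(h,(0,0,140),(180,70,255));n,l,s,c=cv2.connectedComponentsWithStats(W)
p=proj(w3,[.476,-.028,.05])[0];k=1+np.argmin(np.linalg.norm(c[1:]-p,axis=1));print(s[k],c[k])
print(plane(w3,*c[k],.05),tri((w3,*c[k]),(b,230.5,217),(a,251,241)),ctrl.get_state()['eef_pos'])
print(totool([.476,-.028,.025]))
E
```

```text
[ 225  161   37   45 1316] [243.43844985 182.57978723]
[ 0.47952651 -0.02606871  0.05      ] (array([ 0.47575597, -0.02867687,  0.03961686]), [2.1, 0.4, 2.4]) [ 0.47479364 -0.03694696  0.14267874]
[ 0.00538913 -0.0072263   0.11767977]
```

>>> run_rows:
  offsets: [0.006,-0.008,0.03,0,0,0,0.6,0.006,-0.008,0.065,0,0,0,0.6,0.006,-0.008,0.095,0,0,0,0.6,0.006,-0.008,0.115,0,0,0,0.6,0.006,-0.008,0.117,0,0,0,0.6,0.006,-0.008,0.117,0,0,0,0.0,0.006,-0.008,0.117,0,0,0,0.0,0.006,-0.008,0.117,0,0,0,0.0,0.006,-0.008,0.117,0,0,0,0.0]
  grip_n: 30

```text
time: 3.3
eef_pos: [0.4785, -0.0267, 0.0279]
tcp_rot: [0.972, 0.236, 0.001, 0.001]
contact_force: [-1.2, -0.7, 6.4]
opening: 0.321
finger_force: 30.1
```

>>> run_rows:
  offsets: [0,0,-0.03,0,0,0,0,0,0,-0.08,0,0,0,0,0,0,-0.12,0,0,0,0,0,0,-0.135,0,0,0,0,0,0,-0.135,0,0,0,0]

```text
time: 3.92
eef_pos: [0.4772, -0.0262, 0.1615]
tcp_rot: [0.972, 0.236, 0.001, 0.0]
contact_force: [0.2, 0.2, -1.5]
opening: 0.321
finger_force: 29.9
```

```bash
python3 - <<'E'
from m import *
print(ctrl.get_state()['finger_force'],totool([.5755,-.2336,.163]))
w=grab('wrist','w4')
E
```

```text
29.911343157291412 [-0.00786281  0.22932598 -0.00132044]
```

>>> run_rows:
  offsets: [0,0.04,0,0,0,0,0,0,0.08,0,0,0,0,0,0,0.12,0,0,0,0,0,-0.004,0.16,0,0,0,0,0,-0.008,0.2,0,0,0,0,0,-0.008,0.222,0,0,0,0,0,-0.008,0.229,0,0,0,0,0,-0.008,0.229,0,0,0,0,0,-0.008,0.229,0,0,0,0,0]

```text
time: 5.1
eef_pos: [0.5745, -0.2322, 0.1605]
tcp_rot: [0.972, 0.237, -0.001, -0.001]
contact_force: [0.6, -0.7, 0.6]
opening: 0.328
finger_force: 29.9
```

```bash
python3 - <<'E'
from m import *
print(ctrl.get_state()['eef_pos'])
w=grab('wrist','w5')
E
```

```text
[ 0.57448476 -0.2322234   0.16047875]
```

View pics/w5.png

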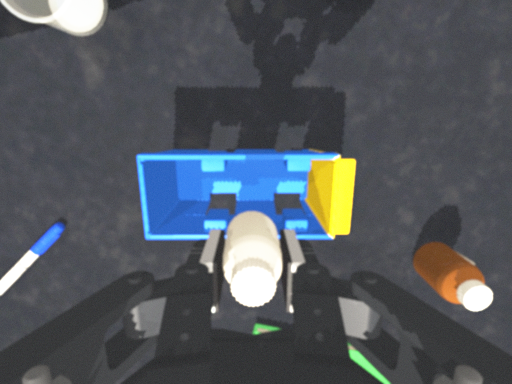

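The wrist view shows the low tote with plain rim corners at (138,155) and (147,240), and the lip's outer corners at (355,158) and (350,235). The far bracket tops are at u≈213 and 297, and the bottle hangs upright.

```bash
python3 - <<'E'
from m import *
w5=load('w5');w2=load('w2')
P={k:plane(w5,*q,.08) for k,q in dict(pf=(138,155),pn=(147,240),yf=(355,158),yn=(350,235),f1=(200,153),f2=(320,153),n1=(190,239),n2=(320,238)).items()}
for k in P:print(k,P[k])
print('tri',tri((w5,138,155),(w2,424,153)),tri((w5,147,240),(w2,412,237)))
d=(P['f2']-P['f1']+P['n2']-P['n1'])[:2];d=d/np.linalg.norm(d);print('yaw',np.degrees(np.arctan2(d[1],d[0])))
mid=(P['pf']+P['pn'])[:2]/2;n=np.array([-d[1],d[0]])
cy=np.mean([P[k][:2]@n for k in('f1','f2','n1','n2')]);ox=mid@d+.0755
print('origin',ox*d+cy*n,'from lip',((P['yf']+P['yn'])[:2]/2)@d-ox, 'width',P['f1'][:2]@n-P['n1'][:2]@n)
b=[plane(w5,u,164,.074)[:2]@d-ox for u in(201,226,284,311)];print('bracket x',b)
o=ox*d+cy*n;t=o+.013*d;print('bay',t,totool([*t,.163]))
E
```

```text
pf [ 0.56598968 -0.14206731  0.08      ]
pn [ 0.50550445 -0.17362123  0.08      ]
yf [ 0.63769992 -0.28536626  0.08      ]
yn [ 0.5837786  -0.31522557  0.08      ]
f1 [ 0.58837461 -0.18207123  0.08      ]
f2 [ 0.62899327 -0.26049796  0.08      ]
n1 [ 0.52211299 -0.20377322  0.08      ]
n2 [ 0.57058889 -0.29540422  0.08      ]
tri (array([ 0.56578983, -0.14031492,  0.07548377]), [1.3, 1.3]) (array([ 0.50345913, -0.17314194,  0.07635603]), [0.1, 0.1])
yaw -62.34961087979956
origin [ 0.57166285 -0.22426181] from lip 0.08548508899673013 width 0.06876561625807887
bracket x [np.float64(-0.030329469210456872), np.float64(-0.011237200675093928), np.float64(0.03304215979958869), np.float64(0.053647959418481994)]
bay [ 0.57769583 -0.23577715] [ 0.00109716  0.00451141 -0.00217074]
```

>>> run_rows:
  offsets: [0.001,0.004,0,0,0,0,0,0.001,0.004,0.03,0,0,0,0,0.001,0.004,0.06,0,0,0,0,0.001,0.004,0.085,0,0,0,0,0.001,0.004,0.105,0,0,0,0,0.001,0.004,0.118,0,0,0,0,0.001,0.004,0.125,0,0,0,0,0.001,0.004,0.126,0,0,0,0,0.001,0.004,0.126,0,0,0,0]

```text
time: 6.28
eef_pos: [0.5784, -0.2368, 0.0362]
tcp_rot: [0.972, 0.236, 0.001, 0.001]
contact_force: [-0.2, -0.4, 0.0]
opening: 0.325
finger_force: 29.9
```

Next is about 5 mm more down, then release.

>>> run_rows:
  offsets: [0,0,0.002,0,0,0,0,0,0,0.004,0,0,0,0,0,0,0.0045,0,0,0,0,0,0,0.0045,0,0,0,0]

```text
time: 6.78
eef_pos: [0.5779, -0.2365, 0.0311]
tcp_rot: [0.972, 0.236, 0.0, 0.0]
contact_force: [0.4, 0.4, -0.1]
opening: 0.321
finger_force: 30.0
```

>>> run_rows:
  offsets: [0,0,0,0,0,0,0.45,0,0,0,0,0,0,0.55,0,0,0,0,0,0,0.55,0,0,0,0,0,0,0.55,0,0,-0.01,0,0,0,0.55,0,0,-0.03,0,0,0,0.55,0,0,-0.06,0,0,0,0.55,0,0,-0.1,0,0,0,0.55,0,0,-0.14,0,0,0,0.55,0,0,-0.16,0,0,0,0.55]

```text
time: 8.02
eef_pos: [0.5792, -0.2373, 0.1957]
tcp_rot: [0.972, 0.236, 0.002, 0.002]
contact_force: [0.2, -0.1, 0.6]
opening: 0.553
finger_force: 0.0
```

```bash
python3 -c "
from h import *
grab('wrist','w6');print(ctrl.get_state()['eef_pos'])"
```

```text
[ 0.57989107 -0.23762244  0.19741725]
```

View pics/w6.png

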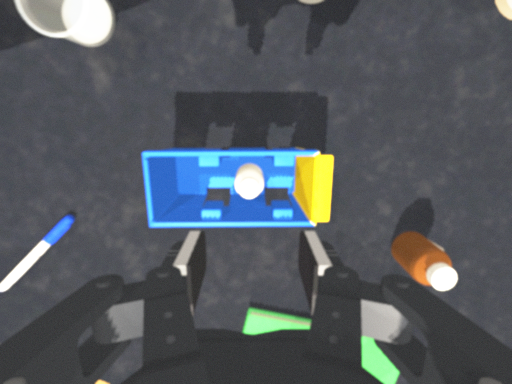

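The bottle stands upright in the bay at about (249,181). Next I'll go to the second tote.

```bash
cat > pose.py <<'E'
from h import *
def rot(yaw,tilt): # tool orientation square to a tote with +x at yaw, tilted up by tilt (deg); tool x = tote x
    Rt=R.from_euler('ZY',[yaw,-tilt],degrees=True); return Rt, Rt*R.from_euler('x',180,degrees=True)
def goto(p,Rg):
    s=ctrl.get_state();r=R.from_quat(s['tcp_rot']);print('d',np.round(r.inv().apply(np.array(p)-s['eef_pos']),4),'rv',np.round((r.inv()*Rg).as_rotvec(),4))
E
python3 - <<'E'
from pose import *
w=grab('wrist','w7')
Rt,Rg=rot(53.6,32);print(Rt.as_matrix())
c=np.array([.528,.2115,.132]);goto(c+.1*Rt.as_matrix()[:,2],Rg)
E
```

```text
[[ 0.50324776 -0.8048938  -0.3144641 ]
 [ 0.68258865  0.59341889 -0.42652873]
 [ 0.52991926  0.          0.8480481 ]]
d [ 0.113  -0.3988 -0.0238] rv [ 0.1345  0.5464 -0.4447]
```

>>> run_rows:
  offsets: [0.01,-0.05,-0.02,0,0,0,1,0.03,-0.1,-0.04,0,0,0,1,0.04,-0.15,-0.05,0.02,0.08,-0.06,1,0.06,-0.2,-0.05,0.04,0.16,-0.13,1,0.07,-0.25,-0.05,0.06,0.24,-0.2,1,0.085,-0.3,-0.05,0.08,0.33,-0.27,1,0.1,-0.35,-0.04,0.1,0.42,-0.34,1,0.113,-0.399,-0.03,0.1345,0.5464,-0.4447,1,0.113,-0.399,-0.024,0.1345,0.5464,-0.4447,1,0.113,-0.399,-0.024,0.1345,0.5464,-0.4447,1]

```text
time: 9.38
eef_pos: [0.4945, 0.1695, 0.2133]
tcp_rot: [0.859, 0.432, 0.243, -0.127]
contact_force: [1.1, 0.9, -0.4]
opening: 1.003
finger_force: 0.0
```

>>> run_rows:
  offsets: [0,0,0,0,0,0,1,0,0,0,0,0,0,1]

```text
time: 9.62
eef_pos: [0.496, 0.1691, 0.2156]
tcp_rot: [0.859, 0.432, 0.245, -0.127]
contact_force: [-0.6, 0.3, -0.1]
opening: 1.0
finger_force: 0.0
```

```bash
python3 -c "
from pose import *
grab('wrist','u1');
Rt,Rg=rot(53.6,32);c=np.array([.528,.2115,.132]);goto(c+.1*Rt.as_matrix()[:,2],Rg)"
```

```text
d [ 0.0008  0.0008 -0.0011] rv [-0.0045  0.0003 -0.0042]
```

View pics/u1.png

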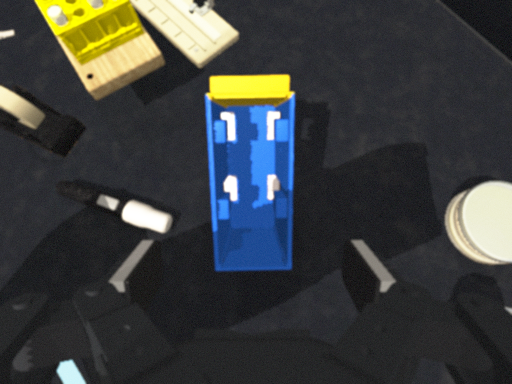

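The tote is square to the tool in this view, with plain rim corners at (215,270) and (293,269), sides at (206,95) and (296,95), and the yellow lip on top.

```bash
cat > up.py <<'E'
from pose import *
def edges(d,rows,lo,hi):
    h=cv2.cvtColor(np.asarray(d['pixels']),cv2.COLOR_RGB2HSV);B=cv2.inRange(h,(105,110,90),(128,255,255))
    out=[]
    for v in rows:
        u=np.nonzero(B[v,lo:hi])[0]+lo;out.append((v,u.min(),u.max()+1))
    col=np.nonzero(B[:,(lo+hi)//2])[0];return out,col.max()+1
def inplane(d,u,v,c,n):
    o,w=ray(d,u,v);return o+w*((c-o)@n)/(w@n)
E
python3 - <<'E'
from up import *
d=load('u1');o,vb=edges(d,[110,140,170,200,230,260],180,330);print(o,vb)
Rt,Rg=rot(53.6,32);M=Rt.as_matrix();c=np.array([.528,.2115,.132])
for v,l,r in o:
    p=[M.T@(inplane(d,u,v,c,M[:,2])-c)*1000 for u in(l,r)];print(v,np.round(p,1).tolist())
print(np.round(M.T@(inplane(d,254,270,c,M[:,2])-c)*1000,1))
E
```

```text
[(110, np.int64(205), np.int64(295)), (140, np.int64(207), np.int64(295)), (170, np.int64(208), np.int64(294)), (200, np.int64(210), np.int64(293)), (230, np.int64(212), np.int64(293)), (260, np.int64(214), np.int64(292))] 271
110 [[64.9, 36.8, -0.0], [64.6, -32.4, -0.0]]
140 [[42.0, 36.3, 0.0], [41.8, -33.2, 0.0]]
170 [[17.9, 36.5, -0.0], [17.7, -33.2, -0.0]]
200 [[-7.5, 36.0, -0.0], [-7.7, -33.2, -0.0]]
230 [[-34.5, 35.4, 0.0], [-34.7, -34.1, -0.0]]
260 [[-63.0, 34.7, -0.0], [-63.2, -34.1, 0.0]]
[-73.   -0.6   0. ]
```

>>> run_rows:
  offsets: [0,0,0.03,0,0,0,1,0,0,0.06,0,0,0,1,0,0,0.06,0,0,0,1,0,0,0.06,0,0,0,1]

```text
time: 10.18
eef_pos: [0.5142, 0.1954, 0.1649]
tcp_rot: [0.858, 0.433, 0.245, -0.127]
contact_force: [0.6, -0.6, 0.1]
opening: 0.997
finger_force: 0.0
```

```bash
python3 - <<'E'
from up import *
d=grab('wrist','u2');h=cv2.cvtColor(np.asarray(d['pixels']),cv2.COLOR_RGB2HSV);B=cv2.inRange(h,(105,110,90),(128,255,255))
n,l,s,c=cv2.connectedComponentsWithStats(B);k=1+np.argmax(s[1:,4]);print(s[k])
for v in range(60,380,30):
    u=np.nonzero(l[v]==k)[0];print(v,(u.min(),u.max()+1) if len(u) else None)
E
```

```text
[  190    90   121   226 21079]
60 None
90 (np.int64(309), np.int64(311))
120 (np.int64(192), np.int64(310))
150 (np.int64(194), np.int64(309))
180 (np.int64(196), np.int64(309))
210 (np.int64(198), np.int64(307))
240 (np.int64(201), np.int64(306))
270 (np.int64(203), np.int64(305))
300 (np.int64(205), np.int64(304))
330 None
360 None
```

View pics/u2.png

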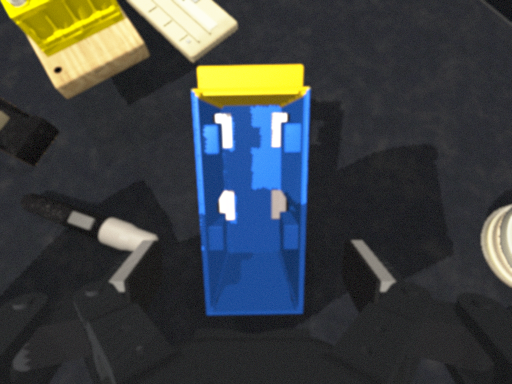

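In the second view the plain rim corners are at (206,315) and (303,314), the yellow-end rim corners at (192,90) and (310,90), and the fingers are clear on both sides.

```bash
python3 - <<'E'
from up import *
a=load('u1');b=load('u2')
P=[tri((a,*p),(b,*q)) for p,q in(((214.5,270.5),(206.5,315)),((292.5,270),(303.5,314)),((205.5,95.5),(192,90)),((295.8,95.5),(310.7,90)))]
Rt,Rg=rot(53.6,32);M=Rt.as_matrix();c=np.array([.528,.2115,.132])
for p,e in P:print(p,e,np.round(M.T@(p-c)*1000,1))
c2=c+.004*M[:,2]
for v in(120,210,300):
    pass
for d,L in((a,((110,205,295),(260,214,292))),(b,((120,192,310),(300,205,304)))):
    for v,l,r in L: print(v,[np.round(M.T@(inplane(d,u,v,c2,M[:,2])-c)*1000,1).tolist() for u in(l,r)])
for d,v in((a,270.5),(b,315)):print(np.round(M.T@(inplane(d,254,v,c2,M[:,2])-c)*1000,1))
s=ctrl.get_state();print(np.round(M.T@(s['eef_pos']-c)*1000,1))
E
```

```text
[0.46328907 0.18180586 0.09170366] [0.4, 0.4] [-74.2  34.5  -1.2]
[0.51957043 0.14083208 0.08907325] [0.3, 0.3] [-75.2 -35.2  -3.6]
[0.5373756  0.28411464 0.17310844] [0.6, 0.6] [76.1 35.5  0.9]
[0.59443618 0.24593189 0.16805989] [0.7, 0.7] [ 76. -33.  -5.]
110 [[64.9, 36.2, 4.0], [64.7, -31.8, 4.0]]
260 [[-60.9, 34.2, 4.0], [-61.0, -33.6, 4.0]]
120 [[60.2, 35.7, 4.0], [60.0, -31.6, 4.0]]
300 [[-58.3, 33.6, 4.0], [-58.3, -33.3, 4.0]]
[-71.2  -0.6   4. ]
[-70.2   0.5   4. ]
[-0.3  1.3 39.5]
```

>>> run_rows:
  offsets: [0.002,0,0.025,0,0,-0.019,1,0.002,0,0.05,0,0,-0.019,1,0.002,0,0.072,0,0,-0.019,1,0.002,0,0.072,0,0,-0.019,1,0.002,0,0.072,0,0,-0.019,0,0.002,0,0.072,0,0,-0.019,0,0.002,0,0.072,0,0,-0.019,0,0.002,0,0.072,0,0,-0.019,0]
  grip_n: 30

```text
time: 11.22
eef_pos: [0.5379, 0.2275, 0.1057]
tcp_rot: [0.854, 0.441, 0.247, -0.124]
contact_force: [-4.2, -4.6, 7.5]
opening: 0.791
finger_force: 34.7
```

>>> run_rows:
  offsets: [0,0,-0.02,0,0,0,0,0,0,-0.05,0,0,0,0,0,0,-0.09,0,0,0,0,0,0,-0.13,0,0,0,0,0,0,-0.15,0,0,0,0,0,0,-0.15,0,0,0,0]
  grip_n: 45

```text
time: 11.98
eef_pos: [0.491, 0.1629, 0.2328]
tcp_rot: [0.854, 0.441, 0.247, -0.124]
contact_force: [-0.7, 0.8, -0.7]
opening: 0.79
finger_force: 53.0
```

```bash
python3 - <<'E'
from pose import *
grab('wrist','u3')
Rt,Rg=rot(117.5,0)
goto([.50,.05,.29],Rg); print(ctrl.get_state()['qpos'])
E
```

```text
d [-0.0425  0.0738 -0.0955] rv [ 0.3101 -0.4979 -1.0687]
[-0.10898934 -0.28171931  2.21664652  0.58212252  0.99222635  0.23769197]
```

View pics/u3.png

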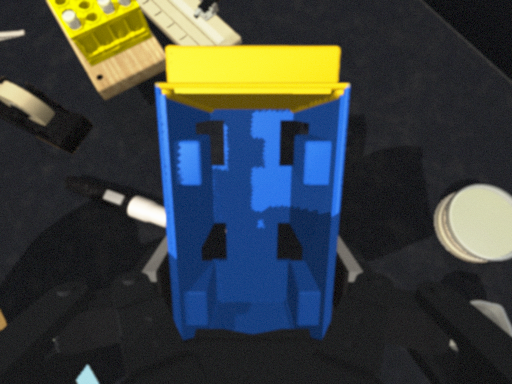

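The tote is held, with its yellow-end rim corners at (157,84) and (350,84). I'll carry it to a point above the low tote, turning and levelling it on the way.

>>> run_rows:
  offsets: [-0.005,0.01,-0.03,0.03,-0.05,-0.11,0,-0.01,0.02,-0.06,0.06,-0.1,-0.21,0,-0.02,0.03,-0.08,0.1,-0.16,-0.34,0,-0.025,0.04,-0.096,0.14,-0.22,-0.48,0,-0.03,0.05,-0.096,0.18,-0.29,-0.62,0,-0.035,0.06,-0.096,0.22,-0.35,-0.76,0,-0.04,0.07,-0.096,0.26,-0.42,-0.9,0,-0.0425,0.074,-0.096,0.31,-0.498,-1.069,0,-0.0425,0.074,-0.096,0.31,-0.498,-1.069,0,-0.0425,0.074,-0.096,0.31,-0.498,-1.069,0]

```text
time: 13.28
eef_pos: [0.4999, 0.0504, 0.2891]
tcp_rot: [0.519, 0.855, 0.0, -0.002]
contact_force: [-0.3, -0.4, -1.3]
opening: 0.785
finger_force: 52.9
```

```bash
python3 - <<'E'
from up import *
d=load('u3');K=np.array(d['camera_matrix'])
Xc=[np.linalg.inv(K)@[u,84,1]*(K[0,0]*.068/193) for u in(157,350)]
# tool pose at 11.98
r=R.from_quat([.854,.441,.247,-.124]);t=np.array([.491,.1629,.2328])
for x in Xc: print(r.inv().apply(R.from_quat(d['orientation']).apply(x)+d['xyz']-t))
w=load('w7')
P={k:plane(w,*q,.08) for k,q in dict(pf=(142,153),pn=(151,227),f2=(300,152),n2=(300,226)).items()};print(P)
Rt,Rg=rot(117.5,0);goto([.5717,-.2243,.29],Rg)
E
```

```text
[ 0.07579054 -0.03342441 -0.02906664]
[ 0.07574991  0.03457554 -0.02913852]
{'pf': array([ 0.56439441, -0.14097798,  0.08      ]), 'pn': array([ 0.5048176 , -0.17364785,  0.08      ]), 'f2': array([ 0.62720252, -0.26097394,  0.08      ]), 'n2': array([ 0.56803047, -0.29480344,  0.08      ])}
d [-0.2769 -0.0629 -0.0016] rv [-0.0015 -0.0029 -0.0008]
```

>>> run_rows:
  offsets: [-0.03,-0.007,0,0,0,0,0,-0.07,-0.016,0,0,0,0,0,-0.11,-0.025,0,0,0,0,0,-0.15,-0.034,0,0,0,0,0,-0.19,-0.043,0,0,0,0,0,-0.23,-0.052,0,0,0,0,0,-0.26,-0.06,0,0,0,0,0,-0.275,-0.063,0,0,0,0,0,-0.277,-0.063,0,0,0,0,0,-0.277,-0.063,0,0,0,0,0]

```text
time: 14.52
eef_pos: [0.5724, -0.2239, 0.2901]
tcp_rot: [0.518, 0.855, 0.0, -0.001]
contact_force: [0.4, -0.6, -1.3]
opening: 0.788
finger_force: 52.9
```

>>> run_rows:
  offsets: [0,0,0.04,0,0,0,0,0,0,0.07,0,0,0,0,0,0,0.07,0,0,0,0,0,0,0.07,0,0,0,0]

```text
time: 15.02
eef_pos: [0.5731, -0.2245, 0.222]
tcp_rot: [0.518, 0.855, 0.0, 0.001]
contact_force: [0.7, -0.3, -0.9]
opening: 0.787
finger_force: 52.8
```

```bash
python3 - <<'E'
from pose import *
a=grab('scene','s1');b=grab('top','t1');w=grab('wrist','v1')
Rt,Rg=rot(117.5,0);goto([.5712,-.2242,.128],Rg)
c=lambda d,x,y,w,h:cv2.resize(np.asarray(d['pixels'])[y:y+h,x:x+w,::-1],(400,300),interpolation=cv2.INTER_CUBIC)
cv2.imwrite('pics/c1.png',np.hstack([c(a,222,120,120,90),c(w,0,0,512,384)]))
E
```

```text
d [ 0.0021 -0.0017  0.0946] rv [0.0016 0.0027 0.0012]
```

View pics/c1.png

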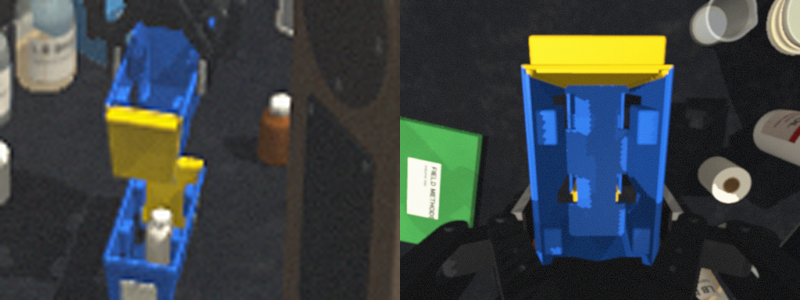

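>>> run_rows:
  offsets: [0.002,-0.002,0.02,0,0.002,0,0,0.002,-0.002,0.045,0,0.002,0,0,0.002,-0.002,0.065,0,0.002,0,0,0.002,-0.002,0.075,0,0.002,0,0,0.002,-0.002,0.075,0,0.002,0,0]

```text
time: 15.8
eef_pos: [0.5692, -0.2237, 0.1441]
tcp_rot: [0.518, 0.855, 0.0, -0.002]
contact_force: [0.6, 0.2, -1.0]
opening: 0.791
finger_force: 52.9
```

```bash
python3 - <<'E'
from pose import *
w=grab('wrist','v2')
Rt,Rg=rot(117.5,0);goto([.5712,-.2242,.125],Rg)
E
```

```text
d [-0.0008  0.0012  0.0202] rv [-0.0005 -0.0025  0.0007]
```

>>> run_rows:
  offsets: [0,0,0.004,0,0,0,0,0,0,0.008,0,0,0,0,0,0,0.012,0,0,0,0,0,0,0.015,0,0,0,0,0,0,0.017,0,0,0,0,0,0,0.017,0,0,0,0]

```text
time: 16.6
eef_pos: [0.5695, -0.2239, 0.1279]
tcp_rot: [0.518, 0.855, 0.0, -0.001]
contact_force: [-0.2, -0.8, -1.1]
opening: 0.787
finger_force: 52.9
```

```bash
python3 - <<'E'
from pose import *
w=grab('wrist','v3')
Rt,Rg=rot(117.5,0);goto([.5712,-.2242,.125],Rg)
E
```

```text
d [-0.001   0.0012  0.0032] rv [-0.0005 -0.0026  0.0008]
```

>>> run_rows:
  offsets: [-0.001,0.001,0.001,0,0,0,0,-0.001,0.001,0.002,0,0,0,0,-0.001,0.001,0.003,0,0,0,0,-0.001,0.001,0.004,0,0,0,0,-0.001,0.001,0.004,0,0,0,0]

```text
time: 17.27
eef_pos: [0.5709, -0.2243, 0.124]
tcp_rot: [0.518, 0.855, 0.0, -0.001]
contact_force: [0.4, 0.0, -1.3]
opening: 0.788
finger_force: 52.9
```

```bash
python3 -c "
from h import *
s=ctrl.get_state();print(s['eef_pos'],s['contact_force'],s['wrist_torque'])"
```

```text
[ 0.57086102 -0.2242721   0.12404344] [ 0.36942309  0.02580042 -1.27942958] [-0.03388965  0.01939175  0.01432483]
```

>>> run_rows:
  offsets: [0,0,0.001,0,0,0,0,0,0,0.002,0,0,0,0,0,0,0.002,0,0,0,0]

```text
time: 17.65
eef_pos: [0.5709, -0.2243, 0.1221]
tcp_rot: [0.518, 0.855, 0.0, -0.001]
contact_force: [-0.1, 0.1, -1.9]
opening: 0.786
finger_force: 52.9
```

>>> run_rows:
  offsets: [0,0,0.001,0,0,0,0,0,0,0.002,0,0,0,0,0,0,0.002,0,0,0,0]

```text
time: 18.02
eef_pos: [0.5713, -0.2243, 0.1218]
tcp_rot: [0.518, 0.855, 0.001, -0.001]
contact_force: [-2.8, 1.6, 5.0]
opening: 0.788
finger_force: 53.5
```

>>> run_rows:
  offsets: [0,0,0,0,0,0,0.85,0,0,0,0,0,0,0.95,0,0,0,0,0,0,1,0,0,0,0,0,0,1,0,0,-0.02,0,0,0,1,0,0,-0.05,0,0,0,1,0,0,-0.09,0,0,0,1,0,0,-0.13,0,0,0,1,0,0,-0.15,0,0,0,1,0,0,-0.15,0,0,0,1]
  grip_n: 20

```text
time: 19.27
eef_pos: [0.572, -0.225, 0.2727]
tcp_rot: [0.518, 0.855, 0.0, 0.001]
contact_force: [-0.2, 0.2, -0.9]
opening: 1.001
finger_force: 0.0
```

```bash
python3 - <<'E'
from pose import *
a=grab('scene','s2');b=grab('top','t2');w=grab('wrist','v4')
c=lambda d,x,y,w,h,W=400:cv2.resize(np.asarray(d['pixels'])[y:y+h,x:x+w,::-1],(W,300),interpolation=cv2.INTER_CUBIC)
cv2.imwrite('pics/c2.png',np.hstack([c(a,222,130,120,90),c(w,0,0,512,384)]))
E
```

```text
(no output)
```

View pics/c2.png

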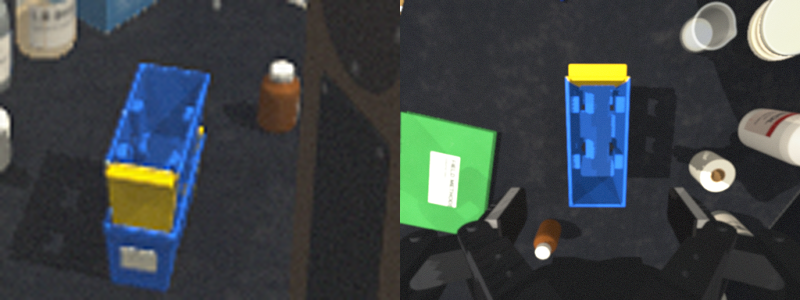

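The second tote is stacked with its yellow end over the plain end, looks level, and has no visible gap at the rim. I'll check its height and level numerically before handing in.

```bash
python3 - <<'E'
from up import *
a=load('s2');w=load('v4');b=load('t2')
S=lambda x,y:(222+x/3.3333,130+y/3.3333);W=lambda x,y:((x-400)*1.28,y*1.28)
for s,q in((S(140,65),W(626,206)),(S(210,72),W(570,206)),(S(107,166),W(630,79)),(S(178,170),W(566,79))):
    print(tri((a,*s),(w,*q)),plane(w,*q,.154))
o,_=edges(w,[100,120,160,200,240,260],190,320)
Rt,_=rot(117.5,0);M=Rt.as_matrix();c0=np.array([.5715,-.2242,.154])
for v,l,r in o: print(v,[np.round(M.T@(plane(w,u,v,.154)-c0)*1000,1).tolist()[:2] for u in(l,r)])
h=cv2.cvtColor(np.asarray(w['pixels']),cv2.COLOR_RGB2HSV);B=cv2.inRange(h,(105,110,60),(128,255,255));v=np.nonzero(B[:,245:265].any(1))[0];print(v.min(),v.max(),np.round(M.T@(plane(w,255,v.max()+1,.154)-c0)*1000,1))
E
```

```text
(array([ 0.63453749, -0.27589131,  0.15089087]), [2.2, 2.2]) [ 0.63522159 -0.27332016  0.154     ]
(array([ 0.57395548, -0.3066322 ,  0.15429634]), [2.4, 2.4]) [ 0.57541178 -0.3046202   0.154     ]
(array([ 0.56506767, -0.14470096,  0.1489126 ]), [2.7, 2.7]) [ 0.56681427 -0.14361639  0.154     ]
(array([ 0.50717485, -0.1751447 ,  0.1567921 ]), [1.3, 1.3]) [ 0.50778857 -0.17440484  0.154     ]
100 [[74.5, 35.5], [74.5, 33.9]]
120 [[58.6, 35.2], [58.7, -34.1]]
160 [[25.3, 35.6], [25.4, -34.6]]
200 [[-10.4, 35.9], [-10.3, -34.1]]
240 [[-48.9, 35.3], [-48.8, -34.6]]
260 [[-69.3, 36.0], [-69.2, -34.4]]
110 265 [-75.5  -1.6  -0. ]
```

```bash
python3 -c "
from plant import ctrl
print(ctrl.sign_off())"
```

```text
the job is handed in; nothing more can be done
None
```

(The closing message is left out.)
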